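# Centre the sample bottle on the balance pan and start the weighing

### The arm

A 6-joint arm with a two-finger parallel gripper is mounted at the origin on the work surface. World frame = base frame: x ahead of the robot, y to its left, z up, the work surface at z = 0. Lengths are in m, angles in rad, forces in N, time in s.
With the tool pointing down it reaches from about 0.425 to 0.95 m from the base axis. Payload 14.7 kg.
Tool frame: the origin (TCP) lies midway between the tips of the shut fingers; the grasp point (between the pads) lies 19 mm behind it (ctrl.tcp_to_grasp is the distance from the TCP to the grasp point, in m); y points along the fingers, x is the direction in which the jaws open and shut, and the axes are right-handed (so a half turn about y gives the same grasp; the last joint's range is limited). The gripper opens to 85 mm and grips with 20 to 120 N. Pads are 22 mm wide; open, the fingers measure 114 mm over their backs; the gripper's body (76 mm by 85 mm) begins 54 mm behind the grasp point. The pads swing forward as they close: fully open they stand 13 mm farther back than shut.
Start: joints at [-1.224, 0.48, 1.596, -0, 1.065, -0.047], TCP at [0.249, -0.6, 0.231] pointing down, gripper open.
Joint ranges: [-2.75, 2.75], [-0.82, 2.05], [0.23, 2.67], [-1.56, 4.7], [0.09, 2.69], [-2.92, 2.92]. Speed limits (rad/s): [1.89, 1.89, 2.39, 3.01, 3.01, 3.01].

### API

Orientations are given as a unit quaternion [x, y, z, w].
In Python, from cell import ctrl, kin, observe, read_camera gives the robot as it stands. The module is installed in compiled form; this text tells all that it offers. Calls block until the motion is done:
- ctrl.movep(position, orientation): joint-space move of the TCP to a pose.
- ctrl.move_straight(position, feed=0.15, attitude=None): straight line of the TCP; attitude=None keeps the orientation; feed is the mean speed in m/s.
- ctrl.goto_joints(angles): joint-space move.
- ctrl.move_gripper(opening): opening from 0.0 (shut) to 1.0 (fully open); the grip force is fixed at half the most; returns when the fingers have stopped.
- ctrl.wait(seconds).
- kin.ik(position, orientation): joint angles nearest the present ones, or None.
- observe(): the state.
- read_camera(name): name is "side" or "top"; returns a dict with "image" (420x560x3 uint8, blue, green, red), "intrinsics" (3x3 intrinsics, pixels), "rvec" (rotation vector, rad) and "tvec" (3), from world to camera coordinates, as OpenCV has them. Camera axes: x right, y down, z forward; pixel columns grow to the right and rows downward; lengths in m; the calibration is good to about 2 mm. A picture is of the moment at which its call begins. There is no depth.
A pose or a line that the arm cannot do raises ctrl.PlanningError and nothing moves.
- ctrl.close_job(): hands the job in, once; it reports no verdict.
The state is a dict: "time": time; "joints": joint angles; "joint_velocities": joint speeds; "joint_torque": joint torques, N m; "position": TCP position; "tcp_rot": TCP orientation; "force": force on the tool from outside, world axes, zero at the start; "moment": the same for the moment, N m; "grip_width": opening from 0.0 (shut) to 1.0 (fully open).
Only numpy, scipy, OpenCV 4.12 (cv2) and the standard library are available. Lean on these libraries where they do the work, as an engineer would, in place of code of your own. Each camera call takes 0.05 s, during which the arm holds its last target. There are 200 camera calls.

### The job

The sample bottle stands wobbly and off-centre on the balance's round pan. With a fingertip or the outside of the fingers, push or tap it lightly until its foot stands in the middle of the pan, inside the marked ring, and only then, with the bottle standing still and let go, press the balance's key fully down and let it go. Do not pinch, lift or tip the bottle, and leave everything else where it is.

Things in the scene. Friction and masses are not known exactly. Their poses are not given: they have to be found in the camera images.
- balance: portable balance, fixed: white box 220 mm (x) by 160 mm (y), flat deck 40 mm above the table; origin under its centre on the table; its x axis points from its front edge (display and key, nearest the robot) to its back, y to its left, z up. The round pan stands on a stem, its axis 35 mm behind the origin
- pan_centre (a point): centre of the top face of the balance's round steel pan: level rigid disc 84 mm across, 5 mm thick, top 62 mm above the table and 22 mm above the deck; it does not move. A thin ring, 40 mm outer and 37 mm inner diameter, is marked on it around this point (flush, not felt). Its x and y directions mean nothing
- vial: sample bottle loose on the pan, 17 to 26 mm off its centre in any direction: clear glass, white cap, 62 mm high, 65 to 125 g. Foot 23 mm across; from 14 to 42 mm up a straight 33 mm cylinder; 33 mm cap from 46 to 62 mm. Pushed gently with the fingertips a few mm above the pan it slides; pushed near the cap it tips over. Origin: centre of the foot's underside, z up
- key (a joint): travel of the balance's key (a push button): 0 up, 0.005 m fully down (4 N); it springs back up when let go
- key_top (a point): centre of the top face of the key: round black button 24 mm in diameter, pressed straight down, in a grey housing on the deck near the front left corner of the balance, beside the display, 122 mm from the pan's axis
- jar_a: first plain sample jar with a screw cap, 42 mm across, 60 mm high, on the table beside the balance; a bystander; origin at the centre of its underside
- jar_b: second such jar, on the table on the other side of the balance; a bystander; origin at the centre of its underside
- dropper: amber dropper bottle, 26 mm across, 65 mm high, on the table; a bystander; origin at the centre of its underside
- weight: small brass calibration weight, 18 mm across, 17 mm high, on the front right corner of the balance's deck; a bystander; origin at the centre of its underside
- dish: open glass dish, 70 mm across, 16 mm high, on the table; a bystander; origin at the centre of its underside
- phone: phone lying flat, 75 x 150 x 9 mm; a bystander; origin at the centre of its underside
- tweezers: steel tweezers lying flat, 120 mm long, 5 mm high; a bystander; origin at the centre of its underside
- pencil: pencil lying flat, 150 mm long, 7 mm high; a bystander; origin at the centre of its underside
Mind the look-alikes: they are no part of the job. What is shaped like the vial but blue, red or turquoise is not meant.

How it is judged:
By the outcome, as a careful person would: the job done as asked, in the order asked, and still so for the second after the job is handed in, with the robot touching nothing.
It also fails if it takes over 48 s, if anything falls off the work surface, if the arm or the gripper's body presses on something with over 40 N, if the wrist force passes 120 N, or if a joint passes its speed limit or range.

## Working session

There is one attempt and no reset: what is moved stays moved. The work goes in short steps, each a Python script; the robot and the scene stay as the last script left them, time stands still between calls to the robot, and variables do not carry over. Pictures are saved under pics/ and viewed, about 8 in all and at most 12, crops included, and the job is handed in when it is done.

```bash
mkdir -p pics
cat > h.py <<'E'
import numpy as np, cv2
from cell import ctrl, kin, observe, read_camera
def cam(n):
    c=read_camera(n); R=cv2.Rodrigues(np.array(c["rvec"],float))[0]; return c["image"],np.array(c["intrinsics"],float),R,np.array(c["tvec"],float).ravel(),
def ray(K,R,t,u,v,z):
    d=R.T@np.linalg.inv(K)@[u,v,1]; o=-R.T@t; return o+d*(z-o[2])/d[2]
def proj(K,R,t,p):
    q=K@(R@np.array(p,float)+t); return q[:2]/q[2]
E
python3 - <<'E'
from h import *
for n in("top","side"):
    im,K,R,t=cam(n); cv2.imwrite(f"pics/{n}0.png",im); print(n,-R.T@t,K[0],R[2])
E
```

```text
top [0.41046037 0.04619573 1.03656892] [415.79410605   0.         279.98171506] [ 0.1857258  -0.01144993 -0.9825349 ]
side [ 0.47520089 -0.81181176  0.68124   ] [536.8204505    0.         275.24635936] [ 0.12296133  0.80799413 -0.57621697]
```

View pics/top0.png

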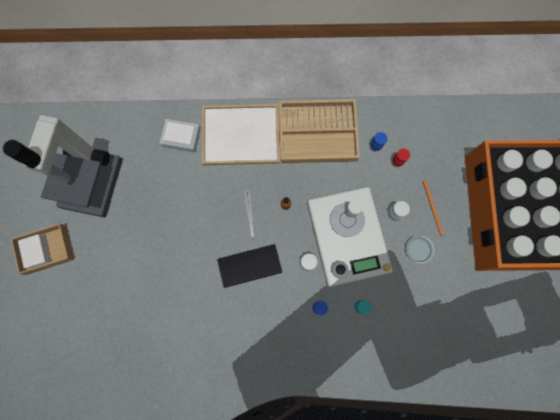

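View pics/side0.png

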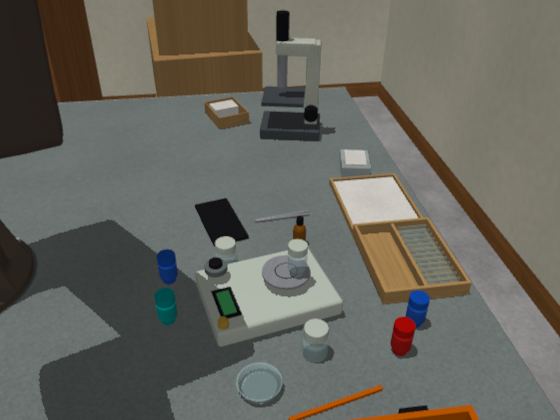

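The pan is at about (347,220) in the top view and (286,273) in the side view. The white-capped bottle on it is at (354,209) top and (298,258) side. The white-capped jars at (309,261) and (400,209) stand on the table, and the blue, red and turquoise bottles stand elsewhere. So the vial is the one on the pan. I'll enlarge both views to confirm.

Run:
```python
import cv2,numpy as np
a=cv2.imread("pics/top0.png")[180:290,300:400]; b=cv2.imread("pics/side0.png")[230:345,190:345]
cv2.imwrite("pics/c_top.png",cv2.resize(a,None,fx=5,fy=5,interpolation=cv2.INTER_CUBIC))
cv2.imwrite("pics/c_side.png",cv2.resize(b,None,fx=5,fy=5,interpolation=cv2.INTER_CUBIC))
```

```text
(no output)
```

View pics/c_top.png

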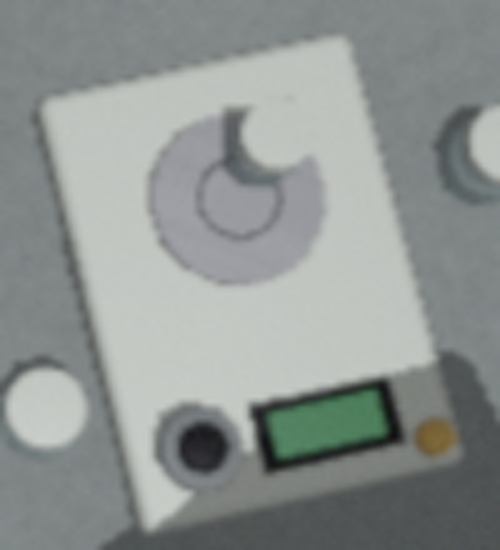

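View pics/c_side.png

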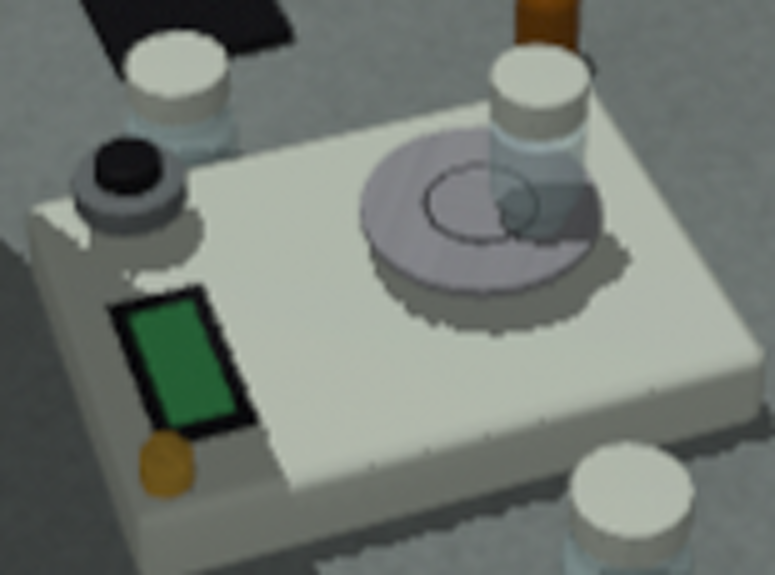

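Both crops confirm the vial: the only bottle on the pan, with clear glass and a white cap. Crop readings (5x):

| Feature | Top crop | Side crop |
|---|---|---|
| Ring centre | (240,199) | (482,203) |
| Cap top centre | about (277,132) | (539,76) |
| Key centre | (203,448) | (129,160) |

Run:
```python
from h import *
T=cam("top")[1:];S=cam("side")[1:]
t=lambda x,y:(x/5-.4+300,y/5-.4+180)
s=lambda x,y:(x/5-.4+190,y/5-.4+230)
def tri(a,b):
    P=[c[0]@np.c_[c[1],c[2]] for c in(T,S)]
    X=cv2.triangulatePoints(*P,np.array(a).reshape(2,1),np.array(b).reshape(2,1)); return (X[:3]/X[3]).ravel()
for n,a,b,z in(("ring",t(240,199),s(482,203),.062),("cap",t(277,132),s(539,76),.124),("key",t(203,448),s(129,160),.06)):
    print(n,tri(a,b).round(4),ray(*T,*a,z).round(4),ray(*S,*b,z).round(4))
c=[ray(*T,*t(*p),.04) for p in((42,102),(348,38),(462,458),(150,530))]
print(np.round(c,4)); print("yaw",[np.degrees(np.arctan2(*(a-b)[1::-1])) for a,b in((c[0],c[3]),(c[1],c[2]))])
for n,a,z in(("weight",t(436,437),.057),("jarL",t(46,405),.06),("jarR",t(490,145),.06)):print(n,ray(*T,*a,z).round(4))
print(observe()["time"],observe()["tcp_rot"])
```

```text
ring [ 0.599  -0.1271  0.062 ] [ 0.5993 -0.1271  0.062 ] [ 0.5988 -0.1271  0.062 ]
cap [ 0.6165 -0.1346  0.1225] [ 0.6177 -0.1344  0.124 ] [ 0.6152 -0.1367  0.124 ]
key [ 0.4798 -0.1015  0.0741] [ 0.4812 -0.1037  0.06  ] [ 0.4797 -0.085   0.06  ]
[[ 0.6545 -0.0359  0.04  ]
 [ 0.6838 -0.1891  0.04  ]
 [ 0.4751 -0.2305  0.04  ]
 [ 0.4445 -0.0796  0.04  ]]
yaw [np.float64(11.764500763700884), np.float64(11.213578488669611)]
weight [ 0.4841 -0.2142  0.057 ]
jarL [ 0.5031 -0.0308  0.06  ]
jarR [ 0.6235 -0.2495  0.06  ]
0.2 [-0.58799797  0.39273359 -0.39230767  0.58831403]
```

```bash
cat >> h.py <<'E'
from scipy.spatial.transform import Rotation
RING=np.array([.599,-.1271])
def att(f,th,s=1):
    y=np.r_[f*np.sin(th),-np.cos(th)]; x=s*np.array([-f[1],f[0],0]); return Rotation.from_matrix(np.c_[x,y,np.cross(x,y)]).as_quat()
def tcp(c,f,gap,z=.068): # tool pose with its front face `gap` off a vial centred at c
    return np.r_[c-f*(.0263+gap),z]
E
python3 - <<'E'
from h import *
v=np.array([.6164,-.1355]); d=RING-v; f=d/np.linalg.norm(d); print(f,np.linalg.norm(d))
best=None
for s in(1,-1):
    q=att(f,np.radians(10),s); J=kin.ik(tcp(v,f,.015,.2),q); print(s,J)
    if J is not None:
        c=np.abs(np.array(J)-observe()["joints"]).max()
        if best is None or c<best[0]: best=(c,q)
q=best[1]
ctrl.move_gripper(0.0); ctrl.movep(tcp(v,f,.015,.2),q); ctrl.move_straight(tcp(v,f,.015),.1)
print(observe()["time"],observe()["position"],observe()["force"])
for n in("top","side"):
    im,*_=cam(n); x=(slice(180,290),slice(300,400)) if n=="top" else (slice(200,320),slice(200,345)); cv2.imwrite(f"pics/{n}1.png",im[x])
a,b=[cv2.imread(f"pics/{n}1.png") for n in("top","side")]
cv2.imwrite("pics/m1.png",np.hstack([cv2.resize(i,(395,460),interpolation=cv2.INTER_CUBIC) for i in(a,b)]))
E
```

```text
[-0.90055164  0.43474907] 0.019321490625725524
1 [-0.29097973  0.63308474  1.41355409  0.02877364  1.26745284  1.71860622]
-1 [-0.29097973  0.63308474  1.41355409  0.02877364  1.26745284 -1.42298644]
4.6 [ 0.65401408 -0.1535934   0.06868205] [0.05489141 0.05209166 0.46635181]
```

View pics/m1.png

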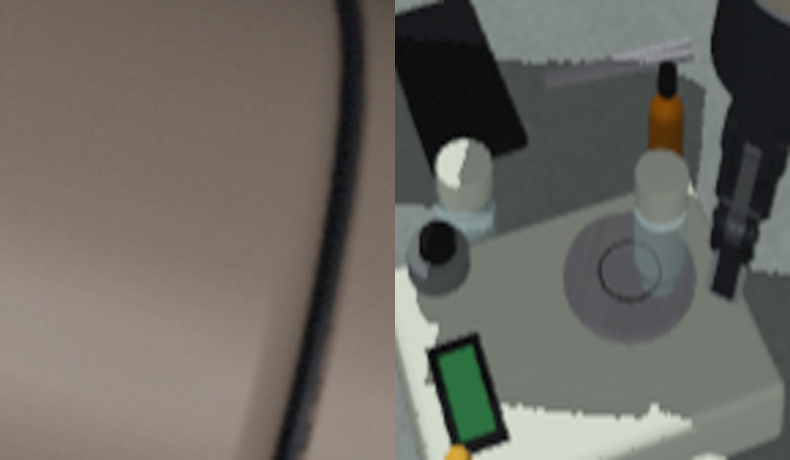

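The arm blocks the top view. In the side crop the closed fingertips stand clear behind the vial, tip at (728,290) with the vial foot at (655,285). Next I push slowly.

Run:
```python
from h import *
v=np.array([.6164,-.1355]); d=RING-v; f=d/np.linalg.norm(d)
F0=np.array(observe()["force"])
ctrl.move_straight(tcp(v,f,.004),.03)
for k in np.linspace(0,1,4):
    ctrl.move_straight(tcp(v+k*(d-f*.001),f,0),.012); print((np.array(observe()["force"])-F0).round(2))
ctrl.move_straight(tcp(RING,f,.02),.05)
print(observe()["time"],observe()["position"])
im,*_=cam("side"); cv2.imwrite("pics/s2.png",cv2.resize(im[230:345,190:345],None,fx=5,fy=5,interpolation=cv2.INTER_CUBIC))
```

```text
[ 0.48 -0.27  0.42]
[ 0.68 -0.92  1.1 ]
[-0.86 -0.45  0.13]
[0.   0.1  0.31]
8.2083 [ 0.64070401 -0.14732858  0.06779516]
```

View pics/s2.png

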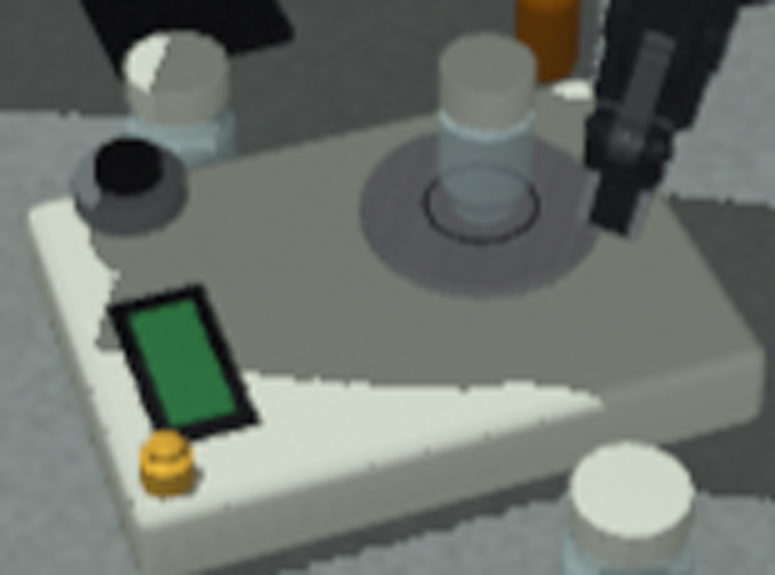

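The vial now stands near the ring centre: its foot is at about (487,205) and the ring centre at (482,203). I'll back off and get a clear top view to measure it.

Run:
```python
from h import *
v=np.array([.6164,-.1355]); d=RING-v; f=d/np.linalg.norm(d)
ctrl.move_straight(tcp(RING,f,.03,.2),.15)
ctrl.goto_joints([-1.224, 0.48, 1.596, 0, 1.065, -0.047])
im,K,R,t=cam("top"); im2,K2,R2,t2=cam("side")
print(observe()["time"])
print("side cap",ray(K2,R2,t2,487/5-.4+190,65/5-.4+230,.124))
a=cv2.resize(im[195:245,320:380],(480,400),interpolation=cv2.INTER_CUBIC)
b=cv2.resize(im2[230:290,260:315],(367,400),interpolation=cv2.INTER_CUBIC)
for n,K,R,t,z in(("top",K,R,t,.062),("top",K,R,t,.124)): print(proj(K,R,t,[*RING,z]))
cv2.imwrite("pics/m3.png",np.hstack([a,b[:,:320]]))
```

```text
11.55
side cap [ 0.59919983 -0.12855757  0.124     ]
[347.62055577 219.52242565]
[352.23214025 214.17586318]
```

View pics/m3.png

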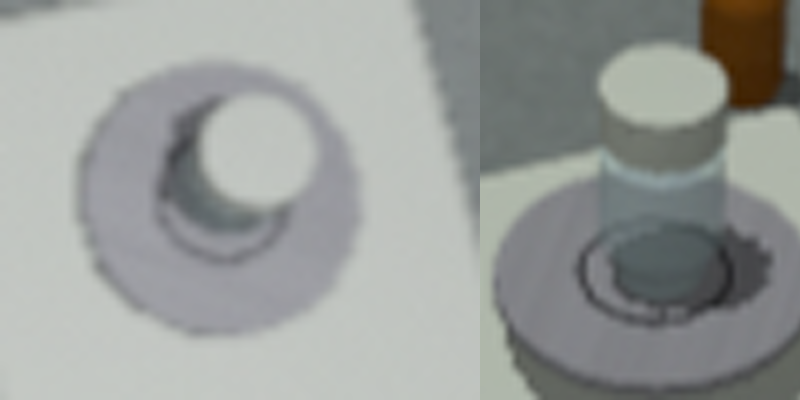

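In the top view the cap is at pixel (352.2,213.7), where a centred vial would be at (352.2,214.2). In the side view the foot is about 1 mm from the ring centre, well inside the ring. The vial is centred, upright and free, so I go on to the key.

Run:
```python
from h import *
k=np.array([.4798,-.1015]); f=k/np.linalg.norm(k)
q=min((att(f,0,s) for s in(1,-1)),key=lambda q:abs(kin.ik([*k,.2],q)[5]-observe()["joints"][5]))
ctrl.movep([*k,.2],q); ctrl.move_straight([*k,.085],.08); ctrl.wait(.3)
F0=np.array(observe()["force"]); z=.085
while z>.058:
    z-=.001; ctrl.move_straight([*k,z],.02); ctrl.wait(.1)
    s=observe(); F=np.array(s["force"])-F0; print(round(z,3),s["position"][2].round(4),F.round(2))
    if F[2]>10: break
ctrl.wait(.3); print(np.array(observe()["force"])-F0)
ctrl.move_straight([*k,.095],.05); ctrl.move_straight([*k,.2],.15)
ctrl.goto_joints([-1.224, 0.48, 1.596, 0, 1.065, -0.047])
im=cam("top")[0]; im2=cam("side")[0]; print(observe()["time"])
a=cv2.resize(im[180:290,300:400],(364,400),interpolation=cv2.INTER_CUBIC)
b=cv2.resize(im2[225:345,190:320],(433,400),interpolation=cv2.INTER_CUBIC)
cv2.imwrite("pics/m4.png",np.hstack([a,b]))
```

```text
0.084 0.084 [0.57 0.13 0.92]
0.083 0.083 [ 1.02 -0.33  0.55]
0.082 0.082 [-0.25  0.18 -0.41]
0.081 0.081 [ 0.43 -0.22  0.9 ]
0.08 0.08 [-0.15  0.76  1.76]
0.079 0.079 [-0.06 -0.61  0.97]
0.078 0.078 [0.78 0.46 2.12]
0.077 0.077 [0.65 0.82 2.79]
0.076 0.076 [ 1.31 -0.29  2.04]
0.075 0.075 [ 1.95 -0.08  3.69]
0.074 0.074 [ 2.29 -0.11  3.88]
0.073 0.073 [ 1.19 -0.14  6.68]
0.072 0.0727 [-2.67  0.43 23.97]
[-2.2606773   0.87924061 23.54539666]
23.8083
```

View pics/m4.png

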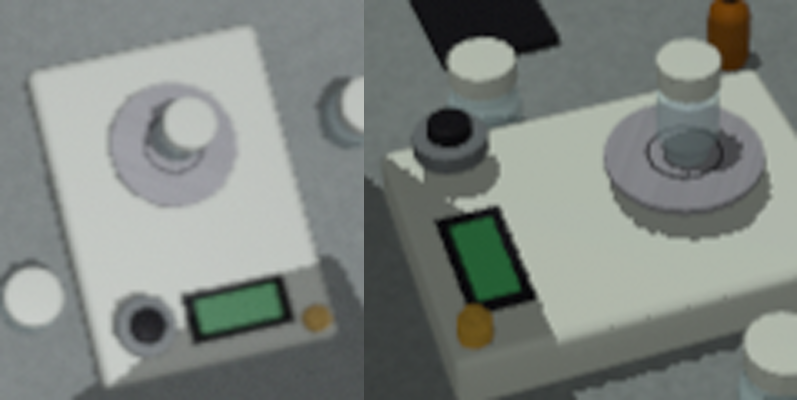

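```bash
python3 -c "
from h import *
ctrl.close_job(); print(observe()['time'])"
```

```text
the job is handed in; nothing more can be done
the job is handed in; nothing more can be done
```

The bottle now stands inside the marked ring, the key was then pressed and let go, and the job was handed in at about 24 s of the 48 s allowed.

- **Centring:** I shut the gripper and gave the bottle one slow push of about 18 mm with the outside of the fingers, low on the bottle. I then backed off. Both cameras showed it upright, with its foot about 1 mm from the ring's centre; up to 7 mm would still be inside.
- **Key:** I pressed straight down with the closed fingertips. The force built up over about 5 mm to around 4–7 N, then met a hard stop at 24 N, which fits the key being fully down. I let go and moved the arm clear.
- **Last picture:** The key is back up, the bottle is still in the ring, and the objects near the balance look unmoved. No check failed.
- **Not confirmed:** The display looked the same before and after, and there is no direct reading of the key's travel. "Fully down" therefore rests on the force and height readings.

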